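# Close the candle jar and hold the lid press down

## Robot

A 6-joint arm with a two-finger parallel gripper is mounted at the origin on the work surface. World frame = base frame: x ahead of the robot, y to its left, z up, the work surface at z = 0. Lengths are in m, angles in rad, forces in N, time in s.
With the tool pointing down it reaches from about 0.275 to 0.875 m from the base axis. Payload 12.5 kg.
Tool frame: the origin (TCP) lies on the centre line of the jaws, within the pads' length; the fingertips stand r.finger_overhang ahead of it and the grasp point (between the pads) lies 3 mm ahead of it (r.finger_overhang is the distance from the TCP to the fingertips, in m); z points along the fingers, y is the direction in which the jaws open and shut (so a half turn about z gives the same grasp; the last joint's range is limited). The gripper opens to 85 mm and grips with 20 to 120 N. Pads are 22 mm wide; open, the fingers measure 114 mm over their backs; the gripper's body (76 mm by 85 mm) begins 54 mm behind the grasp point. The pads swing forward as they close: fully open they stand 13 mm farther back than shut.
Start: joints at [1.032, 0.351, 1.652, -0, 1.139, -0.085], TCP at [0.241, 0.494, 0.253] pointing down, gripper open.
Joint ranges: [-2.75, 2.75], [-0.79, 2.1], [0.01, 2.65], [-1.57, 4.71], [0.07, 3.14], [-2.87, 2.87]. Speed limits (rad/s): [2.22, 2.22, 2.79, 3.14, 3.14, 3.14].

## Interface

Orientations are given as a unit quaternion [x, y, z, w].
In Python, from cell import r, optics gives the robot as it stands. The module is installed in compiled form; this text tells all that it offers. Calls block until the motion is done:
- r.move_to(position, orientation): joint-space move of the TCP to a pose.
- r.move_linear(position, rot=None, vel=0.15): straight line of the TCP; rot=None keeps the orientation; vel is the mean speed in m/s.
- r.set_joints(angles): joint-space move.
- r.set_gripper(opening, squeeze=None): opening from 0.0 (shut) to 1.0 (fully open); squeeze is the grip in N (None keeps the last); returns when the fingers have stopped.
- r.sleep(seconds).
- r.inverse_kinematics(position, orientation): joint angles nearest the present ones, or None.
- optics.get_image(name): name is "scene" or "top" or "wrist"; returns a dict with "pixels" (420x560x3 uint8, red, green, blue), "depth" (420x560 float32, m along the optical axis (not along the pixel's ray), 0 where there is no reading), "fx", "fy", "cx", "cy" (pixels), "camera_from_world" (4x4, takes a point from world to camera coordinates); the wrist camera has in their place "mount" (4x4, takes a point from camera to tool coordinates, whose origin is the TCP and whose axes are the flange's). Camera axes: x right, y down, z forward; pixel columns grow to the right and rows downward; lengths in m; the calibration is good to about 2 mm. A picture is of the moment at which its call begins: read the wrist's pose just before it.
A pose or a line that the arm cannot do raises r.PlanningError and nothing moves.
- r.hand_in(): hands the job in, once; it reports no verdict.
Readings, each from a call of its own:
- r.current_t(): time.
- r.current_q(): joint angles.
- r.current_qvel(): joint speeds.
- r.current_effort(): joint torques, N m.
- r.current_tool_pos(): TCP position.
- r.current_ee_rot(): TCP orientation.
- r.current_contact_force(): force on the tool from outside, world axes, zero at the start.
- r.current_torque(): the same for the moment, N m.
- r.current_opening(): opening from 0.0 (shut) to 1.0 (fully open).
Only numpy, scipy, OpenCV 4.12 (cv2) and the standard library are available. Lean on these libraries where they do the work, as an engineer would, in place of code of your own. Each camera call takes 0.05 s, during which the arm holds its last target. There are 200 camera calls.

## Task

Put the lid that fits onto the candle jar standing in the press, so that it sits down on the rim all round, and let go of it. Then take the press arm by its ball knob, swing it forward and down against its spring until it is at its stop with the rubber foot pressing on the lid, and keep it held there: finish while still holding the knob. Leave the other jar, the other lid and everything else on the bench where they are.

Things in the scene. Friction and masses are not known exactly. Their poses are not given: they have to be found in the camera images.
- press: Lid press, fixed: grey U-shaped base 14 mm high, 120 mm wide; the jar stands on the bench between its prongs (x -58 to 62 mm, inner faces at y = +-42 mm), then a rear slab to x = 142. Behind the jar a steel hanger (x 83 to 128 mm, 56 mm wide, 148 mm high). Origin: on the bench midway between the prongs, below where the foot lands. x: from jar to hanger, y: the pivot's axis, z up.
- pivot (a point): Centre of the arm's pivot, at (100, 0, 130) mm in the press's frame; the arm turns about the press's y axis here. Swinging the arm takes about 2 N at the knob at first, 6 N near the stop and 9 N at the stop with a lid under the foot; let go, it springs back.
- cage_arm (a joint): Angle of the sprung cage arm (rad). 0: rest, leaning back 0.26 from upright; grows as it swings forward and down; 1.831: its stop, level, pointing to the press's -x. At value q the knob's centre is at pivot + 170 mm x (sin(0.26-q), 0, cos(0.26-q)) in the press's frame. Two aluminium plates, 25 mm over both, 16 mm deep, reach 130 mm from the pivot, then a 10 mm rod to the knob.
- ball_knob: Black ball 30 mm in diameter at the free end of the arm. Origin: its centre. It can be pinched on its two sides along the press's y axis and turns between the fingers as the arm swings. It also revolves stiffly on its rod.
- foot: Sprung rubber foot, a ball 22 mm in diameter on a short spindle, on the arm's forward side, 100 mm from the pivot. Origin: on the arm's centre line; the tip of the ball stands 28 mm out from it. With the arm at its stop, free, its tip is 102 mm above the bench; on a seated lid (knob top at 106 mm) it is pushed in 4 mm and presses with about 4.5 N.
- wide_jar: Candle jar, plain white open round straight-walled pot, outer diameter 72 mm, 75 mm high, bore 64 mm, floor 6 mm thick, loose, about 250 g. Origin: centre of its underside; z up its axis. One of the two jars stands in the press at the start (within 10 mm of the press's origin), the other on the open bench.
- slim_jar: Candle jar, plain white open round straight-walled pot, outer diameter 56 mm, 75 mm high, bore 48 mm, floor 6 mm thick, loose, about 190 g. Origin: centre of its underside; z up its axis. One of the two jars stands in the press at the start (within 10 mm of the press's origin), the other on the open bench.
- wide_lid: Wooden lid, loose, about 60 g, right way up on the bench: plug 59 mm in diameter, 8 mm deep (foot chamfered); flange 74 mm in diameter, 5 mm thick; upright round knob 20 mm in diameter, 26 mm high. Origin: centre of the plug's underside; flange top at 13 mm, knob top at 39 mm. Fits the wide jar: seated, the flange rests on the rim, origin 67 mm above the jar's.
- slim_lid: Wooden lid, loose, about 60 g, right way up on the bench: plug 43 mm in diameter, 8 mm deep (foot chamfered); flange 58 mm in diameter, 5 mm thick; upright round knob 20 mm in diameter, 26 mm high. Origin: centre of the plug's underside; flange top at 13 mm, knob top at 39 mm. Fits the slim jar: seated, the flange rests on the rim, origin 67 mm above the jar's.
- bottle1: Dropper bottle, bystander, loose, 34 mm in diameter, 108 mm high, amber glass with black rubber bulb. Origin: centre of the underside.
- bottle2: Dropper bottle, bystander, loose, 34 mm in diameter, 108 mm high, clear glass with black rubber bulb. Origin: centre of the underside.
- bottle3: Dropper bottle, bystander, loose, 34 mm in diameter, 108 mm high, amber glass with black rubber bulb. Origin: centre of the underside.
- cup: Brown card takeaway cup with white lid, bystander, loose, 85 mm in diameter, 113 mm high. Origin: centre of the underside.
- beaker: Clear glass beaker, bystander, loose, 72 mm in diameter, 85 mm high. Origin: centre of the underside.
- carton: Green carton, bystander, loose, 75 x 75 x 90 mm high. Origin: centre of the underside.
- tin: Bare metal tin, bystander, loose, 60 mm in diameter, 50 mm high. Origin: centre of the underside.
Things that resemble listed ones, but are neither listed nor needed, are in the scene too. What is shaped like the wide_jar but orange is not meant.

How it is judged:
By the outcome, as a careful person would: the job done as asked, in the order asked, and still so for the second after the job is handed in, while the arm keeps its last pose, push and grip.
It also fails if it takes over 61 s, if anything falls off the work surface, if the arm or the gripper's body presses on something with over 40 N, if the wrist force passes 120 N, or if a joint passes its speed limit or range.

## Working session

There is one attempt and no reset: what is moved stays moved. The work goes in short steps, each a Python script; the robot and the scene stay as the last script left them, time stands still between calls to the robot, and variables do not carry over. Pictures are saved under pics/ and viewed, about 8 in all and at most 12, crops included, and the job is handed in when it is done.

```bash
mkdir -p pics
cat > h.py <<'E'
import numpy as np, cv2
from cell import r, optics
from scipy.spatial.transform import Rotation as R
def cloud(im, T=None):
    d=im["depth"]; v,u=np.indices(d.shape)
    P=np.stack([(u-im["cx"])/im["fx"]*d,(v-im["cy"])/im["fy"]*d,d],-1)
    M=np.linalg.inv(im["camera_from_world"]) if T is None else T@im["mount"]
    W=P@M[:3,:3].T+M[:3,3]; W[d==0]=np.nan
    return W
def tool():
    T=np.eye(4); T[:3,:3]=R.from_quat(r.current_ee_rot()).as_matrix(); T[:3,3]=r.current_tool_pos(); return T
def save(n,px): cv2.imwrite("pics/"+n,px[...,::-1])
E
python3 - <<'E'
from h import *
for n in ("scene","top"):
    im=optics.get_image(n); save(n+"1.png",im["pixels"]); np.save(n+".npy",cloud(im)); print(n,np.linalg.inv(im["camera_from_world"]).round(2).tolist(),im["fx"])
print(r.finger_overhang,r.current_ee_rot(),r.current_t())
E
```

```text
scene [[-0.71, 0.61, -0.36, 1.08], [0.7, 0.61, -0.37, 0.58], [-0.01, -0.51, -0.86, 1.53], [0.0, 0.0, 0.0, 1.0]] 434.50423833945916
top [[-0.01, -0.99, 0.1, 0.41], [-1.0, 0.01, 0.0, 0.01], [-0.01, -0.1, -0.99, 1.21], [0.0, 0.0, 0.0, 1.0]] 379.5688887266942
0.022 [ 2.24957940e-01  9.74368353e-01 -4.67882825e-04 -1.41087259e-04] 0.1
```

View pics/scene1.png

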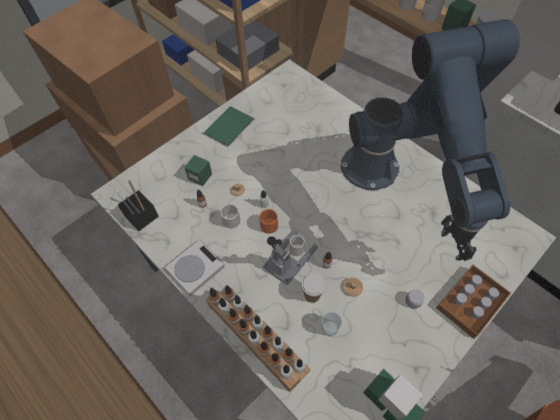

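View pics/top1.png

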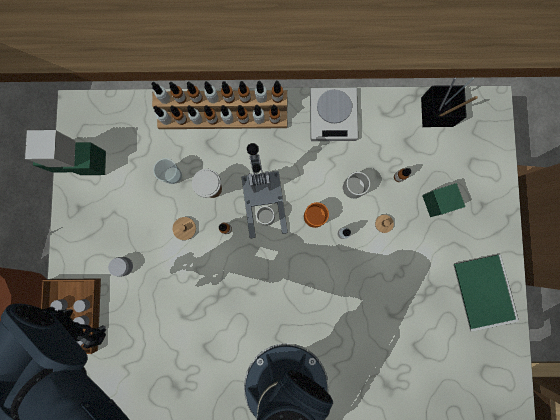

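Top view: the press is at (265,190), with its knob at (252,149) and a jar in it at (265,214). The lids are at (185,228) and (385,223). The other white or grey open vessel is at (357,184), and the orange decoy at (316,215). Next I measure them and enlarge the view.

Run:
```python
from h import *
W=np.load("top.npy"); px=cv2.imread("pics/top1.png")
cv2.imwrite("pics/crop1.png",cv2.resize(px[135:255,150:420],None,fx=2.9,fy=2.9,interpolation=cv2.INTER_CUBIC))
def blob(n,u,v,h,lo,hi):
    S=W[v-h:v+h,u-h:u+h].reshape(-1,3); S=S[(S[:,2]>lo)&(S[:,2]<hi)]
    if len(S)<5: print(n,len(S));return
    c,ra=cv2.minEnclosingCircle(S[:,:2].astype(np.float32)); print(n,len(S),np.round(c,4),"dia",round(2*ra,4),"zmed",np.median(S[:,2]).round(4))
blob("lidL flange",185,228,18,.007,.02); blob("lidL knob",185,228,18,.03,.05)
blob("lidR flange",385,223,18,.007,.02); blob("lidR knob",385,223,18,.03,.05)
blob("pressjar",265,214,16,.065,.085); blob("otherjar",357,184,18,.06,.1)
blob("orange",316,215,18,.065,.085);blob("knob",252,149,9,.2,.4);blob("tinlike",120,266,14,.02,.1)
blob("bottleA",225,228,12,.03,.2);blob("cup",207,184,18,.1,.13);blob("beaker?",170,172,18,.05,.13);blob("bott2",345,232,12,.03,.2)
# press base top
B=W[160:245,235:295].reshape(-1,3); B=B[(B[:,2]>.009)&(B[:,2]<.019)]
print("base",len(B),cv2.minAreaRect(B[:,:2].astype(np.float32)))
H=W[160:245,235:295].reshape(-1,3); H=H[(H[:,2]>.14)&(H[:,2]<.155)]
print("hanger top",len(H),cv2.minAreaRect(H[:,:2].astype(np.float32)))
```

```text
lidL flange 389 [0.4812 0.3148] dia 0.1098 zmed 0.014
lidL knob 38 [0.4853 0.315 ] dia 0.0193 zmed 0.0397
lidR flange 235 [ 0.4958 -0.3187] dia 0.1476 zmed 0.0143
lidR knob 38 [ 0.4965 -0.3132] dia 0.021 zmed 0.0406
pressjar 86 [0.5197 0.0576] dia 0.0555 zmed 0.0758
otherjar 147 [ 0.6138 -0.2235] dia 0.073 zmed 0.0752
orange 111 [ 0.5215 -0.0971] dia 0.0715 zmed 0.0758
knob 147 [0.6588 0.0763] dia 0.0315 zmed 0.304
tinlike 354 [0.3677 0.5036] dia 0.0593 zmed 0.0498
bottleA 112 [0.4838 0.1825] dia 0.0345 zmed 0.0633
cup 648 [0.6122 0.2286] dia 0.0852 zmed 0.1134
beaker? 275 [0.6579 0.358 ] dia 0.0719 zmed 0.0762
bott2 115 [ 0.4655 -0.1832] dia 0.0344 zmed 0.0641
base 1221 ((0.5578112602233887, 0.057737745344638824), (0.213987797498703, 0.12963402271270752), 8.068327903747559)
hanger top 180 ((0.6174883246421814, 0.07094438374042511), (0.03329295665025711, 0.058656398206949234), 7.698005199432373)
```

View pics/crop1.png

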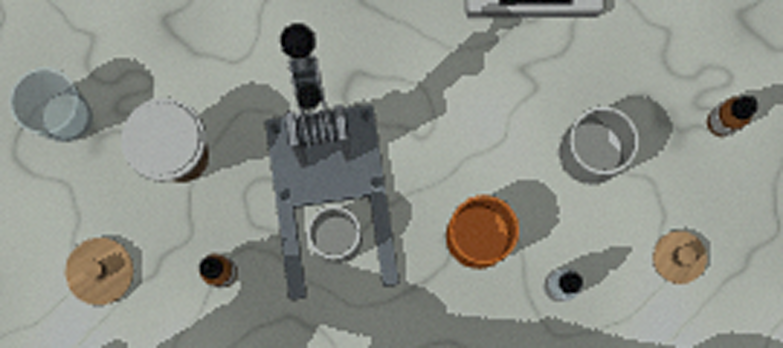

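The candidate lids are at (185,228) and (385,223). The one at (385,223) has the smaller flange (56 px against 67 px in the crop, matching 58 and 74 mm). The jar in the press measures 55.5 mm, so it is the slim one and the right-hand lid fits. The press yaw is about 8°. Next I go above the lid and look from close by.

```bash
cat >> h.py <<'E'
def down(a):  # tool down, tool x at heading a (rad)
    c,s=np.cos(a),np.sin(a)
    return R.from_matrix(np.array([[c,s,0],[s,-c,0],[0,0,-1]])).as_quat()
def circ(W,xy,z,rad,lo=0.008):
    S=W.reshape(-1,3); S=S[(abs(S[:,2]-z)<lo)&(np.hypot(S[:,0]-xy[0],S[:,1]-xy[1])<rad)]
    if len(S)<8: return len(S)
    c,ra=cv2.minEnclosingCircle(S[:,:2].astype(np.float32)); return np.round(c,4),round(2*ra,4),np.median(S[:,2]).round(4),len(S)
E
python3 - <<'E'
from h import *
im=optics.get_image("wrist"); M=im["mount"]; print("mount",M.round(3).tolist())
# camera towards the robot (-x) when tool x heading is a
a=np.radians(8)+(np.pi if M[0,3]>0 else 0)
print("a",a)
print([r.inverse_kinematics(p,down(a)) for p in ([.42,.05,.33],[.4965,-.3132,.2],[.52,.057,.107],[.6588,.0763,.296],[.447,.047,.133])])
r.move_to([.42,.05,.33],down(a)); 
T=tool(); im=optics.get_image("wrist"); save("w1.png",im["pixels"]); W=cloud(im,T); np.save("w1.npy",W)
print("jar",circ(W,(.52,.0576),.075,.045))
r.move_to([.4965,-.3132,.2],down(a)); r.sleep(.1)
T=tool(); im=optics.get_image("wrist"); save("w2.png",im["pixels"]); W=cloud(im,T); np.save("w2.npy",W)
print("flange",circ(W,(.4965,-.3132),.013,.05,.004),"knob",circ(W,(.4965,-.3132),.039,.03,.005)); print(r.current_t(),r.current_q(),r.current_contact_force())
cv2.imwrite("pics/w12.png",np.hstack([cv2.resize(cv2.imread(f"pics/w{i}.png"),(400,300)) for i in (1,2)]))
E
```

```text
mount [[-0.0, -0.962, -0.274, 0.07], [1.0, -0.0, 0.001, -0.0], [-0.001, -0.274, 0.962, -0.121], [0.0, 0.0, 0.0, 1.0]]
a 3.2812189937493397
[array([ 8.32930007e-03,  3.30609024e-02,  1.84901894e+00, -4.44089210e-16,
        1.25951281e+00, -1.70209337e+00]), array([-6.42065589e-01,  4.75075115e-01,  1.60542005e+00, -4.44089210e-16,
        1.06109749e+00, -2.35248826e+00]), array([ 2.01713759e-02,  5.06170405e-01,  1.83816273e+00, -4.44089210e-16,
        7.97259523e-01, -1.69025129e+00]), array([ 4.51311486e-02,  5.27030436e-01,  1.27745839e+00, -4.44089210e-16,
        1.33710383e+00, -1.66529152e+00]), array([ 1.11850269e-03,  3.52785250e-01,  2.00962416e+00, -4.44089210e-16,
        7.79183245e-01, -1.70930416e+00])]
jar (array([0.5188, 0.0596]), 0.056, np.float64(0.0749), 631)
flange (array([ 0.4953, -0.3127]), 0.0584, np.float64(0.0137), 2542) knob (array([ 0.4951, -0.3127]), 0.02, np.float64(0.0396), 438)
3.575 [-6.40425408e-01  4.73889430e-01  1.60558648e+00  5.78897071e-05
  1.06126148e+00 -2.35222755e+00] [ 0.50040076  1.7823637  -0.76744875]
```

View pics/w12.png

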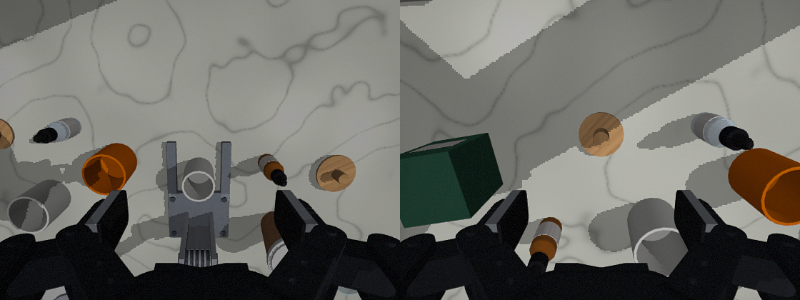

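The wrist view shows the lid at (600,134) in the right half. Its flange measures 58.4 mm and its knob 20 mm, so it is the slim lid. The left half shows the press jar at (198,185), 56 mm across. Next I grasp the lid, lift it, and fit the press frame from the saved cloud.

Run:
```python
from h import *
W=np.load("w1.npy").reshape(-1,3); W=W[np.isfinite(W).all(1)]
B=W[(abs(W[:,2]-.014)<.003)&(np.hypot(W[:,0]-.53,W[:,1]-.06)<.12)]
from scipy.spatial import cKDTree
B=B[[len(x)>12 for x in cKDTree(B[:,:2]).query_ball_point(B[:,:2],.004)]]
for th in (7,7.5,8,8.5,9):
    t=np.radians(th); X=B[:,0]*np.cos(t)+B[:,1]*np.sin(t); Y=-B[:,0]*np.sin(t)+B[:,1]*np.cos(t)
    pr=X<X.min()+.07; yl=Y[pr]; mid=(yl.min()+yl.max())/2; up,lo=yl[yl>mid],yl[yl<mid]
    print(th,"inner gap",(np.percentile(up,1)-np.percentile(lo,99)).round(4),"outer",(np.percentile(up,99)-np.percentile(lo,1)).round(4),
     "widths",np.ptp(np.percentile(up,[2,98])).round(4),np.ptp(np.percentile(lo,[2,98])).round(4),"mid y",((np.percentile(up,1)+np.percentile(lo,99))/2).round(4),
     "xmin",np.percentile(X,.5).round(4))
a=np.radians(188)
r.set_gripper(.6,40)
c=[.4952,-.3127]
r.move_linear(c+[.07],rot=down(a)); r.move_linear(c+[.040],vel=.06)
print(r.current_contact_force())
r.set_gripper(0,40); print("open",r.current_opening(),r.current_contact_force())
r.move_linear(c+[.2]); print(r.current_opening(),r.current_contact_force(),r.current_t())
r.sleep(.1)
T=tool(); im=optics.get_image("wrist"); save("w3.png",im["pixels"]); np.save("w3.npy",cloud(im,T)); np.save("T3.npy",T)
```

```text
7 inner gap 0.0841 outer 0.1191 widths 0.0171 0.017 mid y -0.0045 xmin 0.4637
7.5 inner gap 0.0841 outer 0.119 widths 0.0172 0.0169 mid y -0.0087 xmin 0.4635
8 inner gap 0.084 outer 0.1191 widths 0.0172 0.017 mid y -0.013 xmin 0.4636
8.5 inner gap 0.0837 outer 0.1193 widths 0.0175 0.0172 mid y -0.0174 xmin 0.4633
9 inner gap 0.0834 outer 0.1196 widths 0.0179 0.0174 mid y -0.0217 xmin 0.4634
[-0.81115651 -0.17292987  1.18501314]
open 0.21394722097269261 [-0.03999708  0.8097307   4.77870924]
0.21632738719648814 [ 0.66601025 -0.49081144 -0.50174914] 7.2833
```

View pics/w3.png

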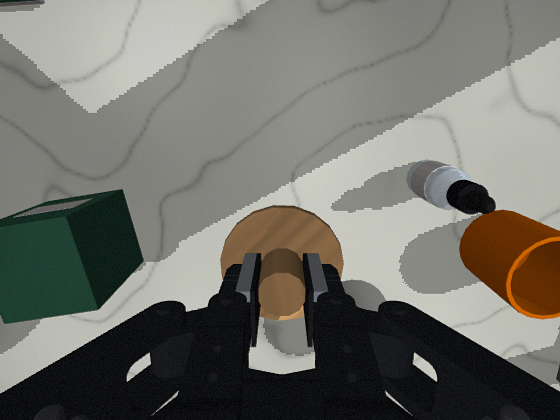

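The lid is held level by its knob at (282,285). The press fit gives an origin near (0.518, 0.059) and a yaw of 7.5°, and the slot and width check (84 and 119 mm). Next I hover over the jar and compare it with the lid.

```bash
cat >> h.py <<'E'
from scipy.optimize import minimize
def annulus(W,xy,z,ri,ro,tol=.004,rad=.05):
    S=W.reshape(-1,3); S=S[(abs(S[:,2]-z)<tol)&(np.hypot(S[:,0]-xy[0],S[:,1]-xy[1])<rad)]
    def f(c):
        d=np.hypot(S[:,0]-c[0],S[:,1]-c[1]); return np.mean(np.minimum(np.maximum(0,np.maximum(ri-d,d-ro)),.004))
    s=minimize(f,xy,method="Nelder-Mead",options=dict(xatol=1e-5,fatol=1e-9,initial_simplex=np.array(xy)+np.array([[0,0],[.004,0],[0,.004]])))
    return s.x.round(4),round(s.fun,6),len(S),np.median(S[:,2]).round(4)
E
python3 - <<'E'
from h import *
a=np.radians(187.5); j=[.5188,.0596]
r.move_to(j+[.25],down(a)); r.sleep(.2)
T=tool(); im=optics.get_image("wrist"); save("w4.png",im["pixels"]); W=cloud(im,T); np.save("w4.npy",W)
print("tcp",T[:3,3]); print("jar",annulus(W,j,.075,.024,.028)); print("lid",circ(W,j,.223,.05,.005), annulus(W,j,.223,0,.029))
W1=np.load("w1.npy"); print("jar from w1",annulus(W1,j,.075,.024,.028)); print(r.current_opening(),r.current_t())
Wt=np.load("top.npy"); print("jar top",annulus(Wt,j,.075,.024,.028))
E
```

```text
tcp [0.5189411  0.05886454 0.24982527]
jar (array([0.5192, 0.0597]), np.float64(1.6e-05), 610, np.float64(0.0754))
lid (array([0.5188, 0.0587]), 0.0589, np.float64(0.223), 5340) (array([0.5185, 0.0588]), np.float64(0.0), 5296, np.float64(0.223))
jar from w1 (array([0.5184, 0.0596]), np.float64(1.6e-05), 518, np.float64(0.0752))
0.2151537986049884 9.0917
jar top (array([0.5193, 0.0574]), np.float64(1.5e-05), 61, np.float64(0.076))
```

View pics/w4.png

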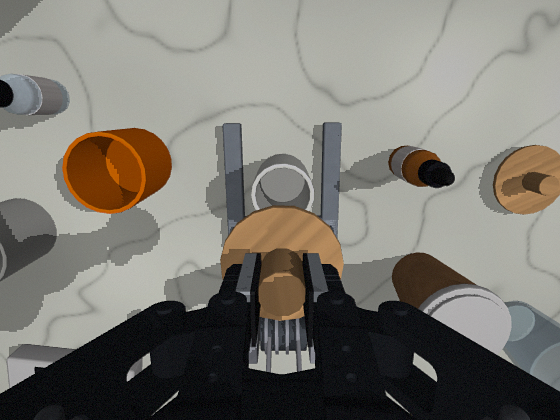

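The view shows the jar rim at (282,187), partly behind the held lid at (282,250). The lid is centred on the TCP and the jar centre is (0.519, 0.0597). Now I lower it.

Run:
```python
from h import *
j=np.array([.519,.0597]); cmd=j.copy()
r.move_linear([*cmd,.13]); r.sleep(.2)
p=np.array(r.current_tool_pos()); cmd=cmd+(j-p[:2]); print(p,r.current_contact_force())
r.move_linear([*cmd,.118],vel=.05)
for z in (.114,.112,.110,.108,.1065,.105,.1035):
    r.move_linear([*cmd,z],vel=.03); f=r.current_contact_force(); p=r.current_tool_pos(); print(z,np.round(p,4),np.round(f,2))
    if f[2]>5: break
print(r.current_t())
```

```text
[0.51934802 0.05971593 0.13072791] [-0.98013447 -0.5704169  -0.32603877]
0.114 [0.5186 0.0597 0.1139] [ 0.04  0.46 -1.36]
0.112 [0.5186 0.0597 0.1119] [-0.59  0.19 -0.83]
0.11 [0.5186 0.0597 0.1099] [ 0.06  0.45 -1.06]
0.108 [0.5186 0.0597 0.1079] [ 0.25 -0.77 -1.2 ]
0.1065 [0.5191 0.0597 0.1074] [-2.79  0.14 11.52]
11.9167
```

Contact came at 0.1074, where a seated lid is expected (0.067 + 0.040). I release it, lift clear, and check from above.

Run:
```python
from h import *
a=np.radians(187.5)
r.set_gripper(.55,40); p=r.current_tool_pos(); print(r.current_contact_force())
r.move_linear([p[0],p[1],.16],vel=.1); r.move_linear([.43,.048,.30],vel=.25); r.sleep(.2)
T=tool(); im=optics.get_image("wrist"); save("w5.png",im["pixels"]); W=cloud(im,T)
j=[.519,.0597]
print("flange",circ(W,j,.080,.05,.004),"knob",circ(W,j,.106,.03,.004))
S=W.reshape(-1,3); d=np.hypot(S[:,0]-j[0],S[:,1]-j[1]); S=S[(abs(S[:,2]-.08)<.006)&(d>.013)&(d<.028)]
k=np.linalg.lstsq(np.c_[S[:,:2]-j,np.ones(len(S))],S[:,2],rcond=None)[0]; print("plane slope",k.round(4),len(S))
for n in ("scene","top"):
    im=optics.get_image(n); W=cloud(im).reshape(-1,3)
    for z,rr in ((.30,.05),): 
        S=W[(W[:,2]>.282)&(W[:,2]<.312)&(np.hypot(W[:,0]-.66,W[:,1]-.077)<.03)]
        from scipy.optimize import least_squares
        s=least_squares(lambda c:np.linalg.norm(S-c,axis=1)-.015,[.66,.077,.294],loss="soft_l1",f_scale=.001); print(n,"ball",s.x.round(4),len(S),np.abs(s.fun).mean().round(4))
print(r.current_t())
```

```text
[0.19896791 1.10680544 0.80592995]
flange (array([0.5186, 0.06  ]), 0.0587, np.float64(0.0807), 1690) knob (array([0.5187, 0.0595]), 0.0205, np.float64(0.1066), 306)
plane slope [0.0012 0.0023 0.0807] 1384
scene ball [0.661  0.0793 0.295 ] 66 0.0014
top ball [0.661  0.0774 0.2953] 116 0.0008
14.15
```

View pics/w5.png

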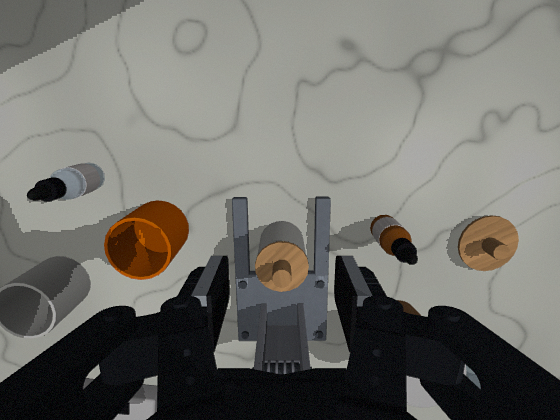

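The lid is seated: the flange is level at 80.7 mm, the knob top is at 106.6 mm, and it is centred at (0.5187, 0.0597). In the view it sits at (282,265) and the other items are undisturbed. The ball knob measures (0.661, 0.078, 0.295), and the press frame predicts (0.6607, 0.0782, 0.294). Next I grip it.

```bash
cat >> h.py <<'E'
YAW=np.radians(7.5); O=np.array([.5184,.0594,0]); 
def p2w(p): return O+R.from_euler("z",YAW).apply(p)
def knob(q,L=.170): return p2w([.100+L*np.sin(.26-q),0,.130+L*np.cos(.26-q)])
def fpress(): return R.from_euler("z",-YAW).apply(r.current_contact_force())
E
python3 - <<'E'
from h import *
a=np.radians(187.5); k=knob(0)+[0,0,.003]; print("target",k)
p=r.current_tool_pos()
r.move_linear([p[0],p[1],.385],vel=.25); r.move_linear([k[0],k[1],.385],rot=down(a),vel=.25)
r.sleep(.15); d=k[:2]-np.array(r.current_tool_pos())[:2]; print("track err",d)
g=[*(k[:2]+d),k[2]]
r.move_linear(g,vel=.1); print(r.current_tool_pos(),fpress())
r.set_gripper(0,60); r.sleep(.2); print("open",r.current_opening(),"f",fpress(),r.current_tool_pos(),r.current_t())
im=optics.get_image("wrist"); save("w6.png",im["pixels"])
E
```

```text
target [0.66087429 0.0781571  0.2972863 ]
track err [5.87460891e-04 6.71332719e-05]
[0.66173071 0.0782475  0.29807884] [ 0.51938876 -0.64460903  0.24880743]
open 0.31719539907779204 f [-0.88994335  5.37205257  6.30982065] [0.66170277 0.07896683 0.29838292] 17.4167
```

View pics/w6.png

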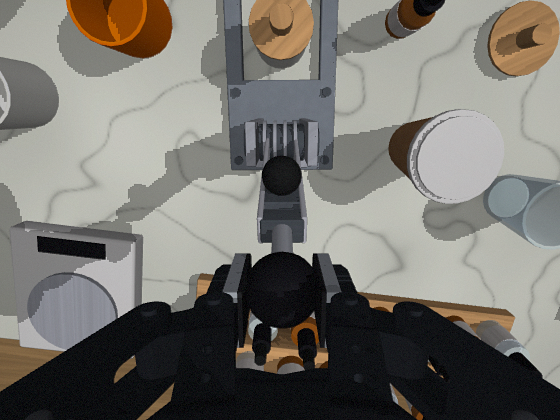

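The ball sits between the pads at (282,288), and the opening of 0.317 fits 30 mm. Now I swing it along the arc, watching the force.

Run:
```python
from h import *
off=np.array(r.current_tool_pos())-knob(0); off[2]=.0035
for i,q in enumerate(np.linspace(0,1.75,16)[1:]):
    r.move_linear(knob(q)+off,vel=.08); f=fpress()
    e=np.array(r.current_tool_pos())-knob(q)-off
    print(round(q,2),f.round(1),"err mm",(1e3*e).round(1),round(r.current_opening(),3))
    if np.linalg.norm(f)>35: print("STOP"); break
print(r.current_t())
im=optics.get_image("wrist"); save("w7.png",im["pixels"])
```

```text
0.12 [3.4 2.4 4.5] err mm [0.5 0.  0.6] 0.317
0.23 [4.  1.2 1.6] err mm [ 0.4 -0.   0. ] 0.317
0.35 [ 4.  -1.2 -1.3] err mm [ 0.3 -0.1 -0.3] 0.317
0.47 [ 4.5 -2.7 -1.5] err mm [ 0.4 -0.2 -0.1] 0.319
0.58 [ 5.4 -3.4  0. ] err mm [ 0.6 -0.2  0.2] 0.319
0.7 [ 5.1 -3.7  0.7] err mm [ 0.8 -0.3  0.4] 0.317
0.82 [ 4.2 -5.1  2.5] err mm [ 0.9 -0.3  0.7] 0.318
0.93 [ 6.  -5.3  0.6] err mm [ 1.1 -0.4  0.5] 0.319
1.05 [11.7 -5.9 -6. ] err mm [ 1.8 -0.4  0.2] 0.316
1.17 [-8.  -8.  14.9] err mm [-0.1 -0.9  0.9] 0.319
1.28 [ 5.1 -7.5  2.4] err mm [ 1.5 -0.7  0.7] 0.318
1.4 [15.2 -6.  -0.7] err mm [ 3.5 -0.4  1.2] 0.317
1.52 [-4.2 -8.9  8.6] err mm [ 0.1 -0.8  0.3] 0.318
1.63 [12.  -8.   4.2] err mm [ 3.5 -0.5  1.3] 0.317
1.75 [14.2 -6.   3.9] err mm [ 4.2 -0.3  1.5] 0.321
23.4583
```

View pics/w7.png

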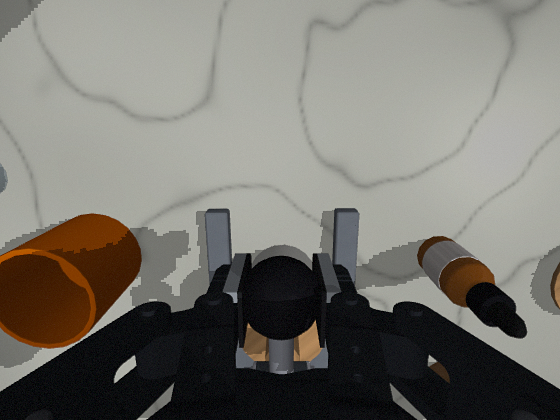

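The knob is still held between the pads at (280,298). Now the last part to the stop, easing the radial pull and watching the vertical reaction.

Run:
```python
from h import *
off=R.from_euler("z",YAW).apply([.0035,-.0000,0]); off[2]=.0035
def rep(n): r.sleep(.15); print(n,fpress().round(1),"tcp in press",(1e3*R.from_euler("z",-YAW).apply(np.array(r.current_tool_pos())-O)).round(1),round(r.current_opening(),3))
for q in (1.76,1.80,1.831): r.move_linear(knob(q)+off,vel=.04); rep(q)
r.set_gripper(0,80)
for dz in (.001,.002,.003,.004,.005,.006):
    r.move_linear(knob(1.831)+off-[0,0,dz],vel=.02); rep(dz)
    if fpress()[2]>20: break
print(r.current_t())
im=optics.get_image("top"); W=cloud(im); S=W.reshape(-1,3)
T=tool(); im2=optics.get_image("scene"); save("s8.png",cv2.resize(im2["pixels"][215:315,230:390],None,fx=5,fy=5,interpolation=cv2.INTER_CUBIC))
# arm slope in press frame from scene cloud
V=cloud(im2).reshape(-1,3); V=R.from_euler("z",-YAW).apply(V-O); V=V[(abs(V[:,1])<.011)&(V[:,0]>-.02)&(V[:,0]<.07)&(V[:,2]>.11)&(V[:,2]<.16)]
print(len(V)); 
for x in (-.02,0,.02,.04,.06): 
    m=V[(abs(V[:,0]-x)<.01)]; print(x,len(m),np.percentile(m[:,2],[50,90]).round(4) if len(m) else "")
```

```text
1.76 [ 2.9 -3.4  6.1] tcp in press [-64.6  -0.3 146.3] 0.32
1.8 [ 6.8 -4.3  5.8] tcp in press [-64.2  -0.4 139.8] 0.314
1.831 [ 2.9 -4.5  7.7] tcp in press [-64.6  -0.4 134.4] 0.316
0.001 [ 3.2 -5.4  7.3] tcp in press [-64.7  -0.4 133.4] 0.318
0.002 [ 3.4 -4.5  7.1] tcp in press [-64.7  -0.4 132.4] 0.32
0.003 [ 3.1 -4.8  7.4] tcp in press [-64.8  -0.4 131.4] 0.313
0.004 [ 2.7 -5.4  7. ] tcp in press [-64.9  -0.4 130.3] 0.315
0.005 [ 2.8 -4.5  7.6] tcp in press [-64.9  -0.4 129.3] 0.314
0.006 [ 2.9 -4.5  9. ] tcp in press [-64.9  -0.4 128.4] 0.317
27.425
82
-0.02 11 [0.1403 0.1433]
0 34 [0.1391 0.143 ]
0.02 16 [0.1354 0.1435]
0.04 10 [0.1373 0.1421]
0.06 11 [0.1334 0.144 ]
```

View pics/s8.png

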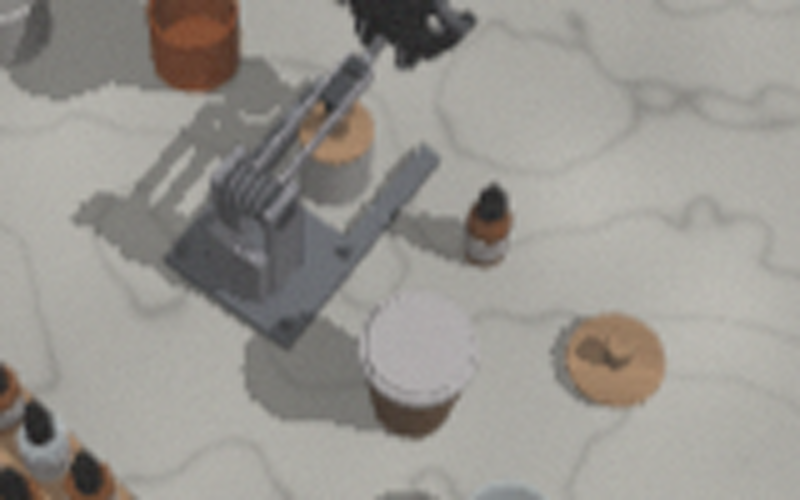

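The view shows the arm nearly level over the seated lid. The reaction (9 N) hasn't yet risen steeply as it would at a hard stop, so I press on until it does.

Run:
```python
from h import *
off=R.from_euler("z",YAW).apply([.0035,-.0000,0]); off[2]=.0035
def rep(n): r.sleep(.15); print(n,fpress().round(1),"tcp in press",(1e3*R.from_euler("z",-YAW).apply(np.array(r.current_tool_pos())-O)).round(1),round(r.current_opening(),3))
for dz in np.arange(.007,.016,.001):
    r.move_linear(knob(1.831)+off-[0,0,dz],vel=.02); rep(round(dz,3))
    if fpress()[2]>22: break
print(r.current_t())
im=optics.get_image("wrist"); T=tool(); save("w9.png",im["pixels"])
V=cloud(im,T).reshape(-1,3); V=R.from_euler("z",-YAW).apply(V-O); 
B=V[(abs(V[:,1])<.014)&(abs(V[:,0]+.07)<.02)&(V[:,2]>.125)&(V[:,2]<.16)]
s=least_squares(lambda c:np.linalg.norm(B-c,axis=1)-.015,[-.07,0,.13],loss="soft_l1",f_scale=.001) if 0 else None
from scipy.optimize import least_squares
s=least_squares(lambda c:np.linalg.norm(B-c,axis=1)-.015,[-.07,0,.13],loss="soft_l1",f_scale=.001); print("ball press frame",s.x.round(4),len(B),np.abs(s.fun).mean().round(4),"top",np.percentile(B[:,2],99).round(4))
```

```text
0.007 [ 1.  -4.4  8.2] tcp in press [-64.9  -0.4 127.4] 0.313
0.008 [ 0.5 -5.2  8.4] tcp in press [-64.9  -0.4 126.4] 0.318
0.009 [ 1.  -6.2 10.4] tcp in press [-65.   -0.4 125.4] 0.321
0.01 [ 5.1 -3.1  9.7] tcp in press [-64.1  -0.3 124.7] 0.32
0.011 [ 4.7 -2.3  9.1] tcp in press [-64.1  -0.3 123.7] 0.312
0.012 [ 4.8 -3.7  9.6] tcp in press [-64.1  -0.3 122.8] 0.317
0.013 [ 3.2 -3.2 16. ] tcp in press [-64.1  -0.3 122. ] 0.319
0.014 [ 0.3 -3.3 22.5] tcp in press [-64.1  -0.3 121.4] 0.319
30.725
ball press frame [-0.0704 -0.0004  0.1297] 6173 0.0008 top 0.1451
```

View pics/w9.png

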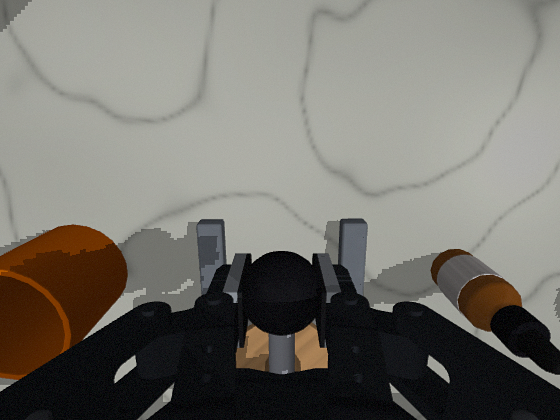

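The ball is at (-70.4, 0, 129.7) mm in the press frame. The stop position is (-70, 0, 130), and the reaction now rises steeply. I check that the hold is steady, confirm the lid and bystanders, and then hand in.

Run:
```python
from h import *
for _ in range(3):
    r.sleep(.5); print(fpress().round(1),np.round(r.current_tool_pos(),4),round(r.current_opening(),3))
T=tool(); im=optics.get_image("wrist"); V=cloud(im,T).reshape(-1,3); V=R.from_euler("z",-YAW).apply(V-O)
B=V[(abs(V[:,1])<.014)&(abs(V[:,0]+.07)<.02)&(V[:,2]>.125)&(V[:,2]<.16)]; print("ball top",np.percentile(B[:,2],99).round(4))
L=V[(abs(V[:,2]-.08)<.006)&(np.hypot(V[:,0],V[:,1])<.032)]; print("lid flange z",np.median(L[:,2]).round(4),np.percentile(L[:,2],[5,95]).round(4),len(L))
W=cloud(optics.get_image("top"))
for n,xy,z,rr in (("widejar",(.6138,-.2235),.0752,.045),("widelid",(.4853,.315),.0397,.02),("b1",(.4838,.1825),.063,.03),("cup",(.6122,.2286),.1134,.05),("orange",(.5215,-.0971),.0755,.045),("b2",(.4655,-.1832),.064,.03)): print(n,circ(W,xy,z,rr))
r.hand_in(); print(r.current_t())
```

```text
[-0.6 -2.  21.8] [0.4549 0.0507 0.1214] 0.313
[ 1.  -2.6 21.5] [0.4549 0.0507 0.1214] 0.314
[ 0.1 -2.8 22.2] [0.4549 0.0507 0.1214] 0.315
ball top 0.1451
lid flange z 0.0809 [0.0799 0.0819] 2253
widejar (array([ 0.6138, -0.2228]), 0.0721, np.float64(0.0759), 121)
widelid (array([0.4856, 0.3154]), 0.02, np.float64(0.0389), 38)
b1 (array([0.4836, 0.1825]), 0.0329, np.float64(0.0613), 44)
cup (array([0.6118, 0.2285]), 0.0858, np.float64(0.1132), 644)
orange (array([ 0.5215, -0.0973]), 0.0716, np.float64(0.0755), 109)
b2 (array([ 0.4657, -0.1839]), 0.033, np.float64(0.0606), 44)
the job is handed in; nothing more can be done
the job is handed in; nothing more can be done
```

The slim lid is on the slim jar in the press, and the press arm is held down at its stop by the ball knob. I handed the job in at about 32 s, still gripping the knob.

- **Lid:** I matched it by size: the jar in the press measured 56 mm and the lid flange 58.4 mm. After release its flange was level at 80.7 mm and centred on the jar. With the foot pressing on it, the flange still read 80 to 82 mm.
- **Press arm:** the knob centre measured (-70, 0, 130) mm in the press frame, which is its stop position. The reaction rose steeply there and held steady at about 22 N, with no movement over 1.5 s.
- **Other things:** the wide jar, wide lid, cup, orange pot and two of the bottles measured within about 1 mm of where they started. I did not re-measure the beaker, carton, tin or third bottle, but the arm did not work near them.
- **Disagreement:** the knob slid in the pads during the swing. It ended about 11 mm farther back along the fingers and 6 mm to one side of the grasp point. The opening stayed at ball width (about 0.315) and the grip did not slip further.

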